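# Set a cap lamp charger to charge with the slot driver

## Robot

A 7-joint arm with a two-finger parallel gripper is mounted at the origin on the work surface. World frame = base frame: x ahead of the robot, y to its left, z up, the work surface at z = 0. Lengths are in m, angles in rad, forces in N, time in s.
With the tool pointing down it reaches from about 0.4 to 0.875 m from the base axis. Payload 19.3 kg.
Tool frame: the origin (TCP) lies where the fingers leave the gripper's body, on its centre line; the fingertips stand bot.tip_reach ahead of it and the grasp point (between the pads) lies 54 mm ahead of it (bot.tip_reach is the distance from the TCP to the fingertips, in m); z points along the fingers, y is the line along which they close (so a half turn about z gives the same grasp; the last joint's range is limited). The gripper opens to 85 mm and grips with 20 to 120 N. Pads are 22 mm wide; open, the fingers measure 114 mm over their backs; the gripper's body (76 mm by 85 mm) begins 54 mm behind the grasp point. The pads swing forward as they close: fully open they stand 13 mm farther back than shut.
Start: joints at [1.201, 0.521, -0.036, 1.599, 0.021, 1.021, -0.113], TCP at [0.185, -0.597, 0.304] pointing down, gripper open.
Joint ranges: [-2.91, 2.91], [-0.3, 2.13], [-1.5, 1.42], [0.17, 2.43], [-1.26, 4.41], [0.16, 1.93], [-2.52, 2.52]. Speed limits (rad/s): [1.89, 1.89, 2.39, 2.39, 3.01, 3.01, 3.01].

## Interface

Orientations are given as [roll, pitch, yaw] about the fixed x, y, z axes, in that order (R = Rz(yaw) Ry(pitch) Rx(roll)).
In Python, from workcell import bot gives the robot as it stands. The module is installed in compiled form; this text tells all that it offers.
- The arm moves only by the shell command python3 -m jog 'ROWS' [FORCE]. ROWS is JSON, a list that holds one entry, the list of rows, each a list of 7 numbers: the shift along the tool's x, y, z in mm, then the turn, a rotation vector about the tool's x, y, z in rad, then the opening, from 0 (shut) to 1 (fully open). In form: [[[tx, ty, tz, wx, wy, wz, fingers], ...]]. A call has 1 to 5 rows; each row shifts and turns the commanded pose from where the row before left it, along the tool's axes as they then stand; what a row does not reach is not made up. A row lasts 1/10 s, in which the tool goes at most 50 mm and 8.59 degrees, less where a joint would pass 70% of its speed; a pose out of reach is approached as far as the arm can. A call is refused whole if a number of a shift passes 50 or a number of a turn 0.15, either way. A call with a gripper value outside its range is refused whole. The fingers move at their own pace and stop on an object; FORCE is the grip in N (left out, the last holds). Time passes only in rows, so rows that do not move let the fingers close. It gives the time, the measured TCP pose, the force, the opening and the grip force at its end, in the units of the state.
- bot.observe(): the state, without advancing time (a new reading comes with each control period).
- bot.grab_frame(name): name is "side" or "top" or "wrist"; returns a dict with "img" (480x640x3 uint8, red, green, blue), "intrinsics" (3x3 intrinsics, pixels), "R" (3x3) and "t" (3): a world point X has camera coordinates R X + t; the wrist camera has in their place "tool_from_camera" (4x4, takes a point from camera to tool coordinates, whose origin is the TCP and whose axes are the flange's). Camera axes: x right, y down, z forward; pixel columns grow to the right and rows downward; lengths in m; the calibration is good to about 2 mm. A picture is of the moment at which its call begins: read the wrist's pose just before it. There is no depth.
- bot.job_done(): hands the job in; it is judged then, once.
Trained networks look in a picture, given as the dict that the camera call returned (one of the last four; its "shot" number tells which), for a name from the list of things; names that differ only in an ending like _2 or _b are one class to them, and where a whole thing is asked for, a point or a joint stands for the part that bears it (a point fixed in the world has none). Each returns a list of dicts, best first, with "conf" (0 to 1); they miss things now and then, are a little off and sometimes report something else, mostly with a low value. They report only what shows in the picture. A call takes as long as a camera call. They do not tell look-alikes from the thing itself.
- bot.trace(query, picture): "region" (480x640 bool, what is visible of it).
- bot.spot_point(query, picture): "xyz" ([x, y, z] in m, in world coordinates, good to about 4 mm: a listed point, or the origin of a listed thing).
The state is a dict: "clock": time; "qpos": joint angles; "qd": joint speeds; "joint_efforts": joint torques, N m; "position": TCP position; "tool_rot": TCP orientation; "force": force on the tool from outside, world axes, zero at the start; "moment": the same for the moment, N m; "grip_width": finger opening in m; "finger_force": force on a finger pad.
Only numpy, scipy, OpenCV 4.12 (cv2) and the standard library are available. Lean on these libraries where they do the work, as an engineer would, in place of code of your own. Each camera call takes 0.05 s, during which the arm holds its last target. There are 200 camera calls.

## Task

Take the orange-handled slot driver from its wooden block and use it to turn the slotted mode switch of the charger that carries the brass tally disc a quarter turn clockwise (seen from above), until it meets its stop. Leave the switch of the other charger as it is, then put the driver back in the pocket of its block, upright and fully home, and let go.

Things in the scene. Friction and masses are not known exactly. Their poses are not given: they have to be found in the camera images.
- driver_grip (a point): Handle centre of the loose slot driver (about 140 g), upright in its block, 90 mm above the blade tip. z up the tool, x along the blade's width. Orange handle 34 mm (x) by 26 mm (y: grip these flats), 70 mm long. Underside of its 48 mm round black guard: 42 mm below this point; then a 10 mm shank, and a blade 22 mm wide (x), 5 mm thick (y), 22 mm long, the same after a half turn.
- holder_mouth (a point): Centre of the pocket's mouth in the top face of the driver's wooden block (fixed, 85 x 75 mm, 60 mm high). z up. Pocket: 32 mm along its x, 18 mm along its y, 52 mm deep, mouth flared 4 mm all round. Driver fully home: blade width along x, guard resting on the top face, so the handle centre is 42 mm above this point.
- mode_switch_top (a point): Top centre of the switch to turn: aluminium disc, 48 mm across, 16 mm proud of a blue fixed charger 60 mm high; a brass disc (31 mm) lies on this charger's pin. On the vertical turning axis and turns with it; x along the slot, z up. Slot right across the disc, open-ended, 11 mm deep, 8 mm wide, top flared to 14 mm. Docked lamp head, 49 mm beyond the axis, is 110 mm high over the table.
- mode_switch (a joint): Angle of that switch, rad: 0 with the slot along the charger's length, growing clockwise seen from above to a hard stop at 1.571 (slot across the charger). Starts at 0 to 0.15. Light friction (0.08 N m), stays where left. The blade has about 8 degrees of play in the slot.
- other_switch (a joint): Angle of the same switch on the other charger, which has no brass disc (its pin is empty); same meaning, starts between 0 and 0.15. To be left as it is.
Not all that is in view belongs to the job. Leave any pink or white look-alike of the part that bears other_switch alone.

How it is judged:
By the outcome, as a careful person would: the job done as asked, in the order asked, and still so for the second after the job is handed in, with the robot touching nothing.
It also fails if it takes over 48 s, if anything falls off the work surface, if the arm or the gripper's body presses on something with over 40 N, if the wrist force passes 120 N, or if a joint passes its speed limit or range.

## Working session

There is one attempt and no reset: what is moved stays moved. The work goes in short steps, Python scripts to look and compute and a shell command to move; the robot and the scene stay as the last step left them, time stands still between calls to the robot, and variables do not carry over. Pictures are saved under pics/ and viewed, at most 10 in all, crops included, and the job is handed in when it is done.

```bash
mkdir -p pics
python3 - <<'E'
from workcell import bot
import cv2,numpy as np
s=bot.observe();print({k:np.round(v,3).tolist() if not isinstance(v,dict) else v for k,v in s.items()},bot.tip_reach)
ims=[]
for n in("top","side"):
    f=bot.grab_frame(n);ims.append(f["img"])
    for q in("driver_grip","holder_mouth","mode_switch_top"):
        for d in bot.spot_point(q,f)[:4]: print(n,q,np.round(d["xyz"],4),round(d["conf"],2))
    cv2.imwrite(f"pics/{n}0.png",f["img"][:,:,::-1])
E
```

```text
{'clock': 0.0, 'qpos': [1.201, 0.522, -0.036, 1.6, 0.021, 1.021, -0.113], 'qd': [-0.0, -0.001, 0.0, -0.001, 0.001, 0.0, 0.002], 'joint_efforts': [-0.001, -92.713, 1.979, -36.993, 0.018, 0.008, -0.0], 'position': [0.184, -0.597, 0.303], 'tool_rot': [-3.141, 0.0, 0.3], 'force': [-0.401, -0.174, 0.27], 'moment': [0.102, 0.026, -0.023], 'finger_force': 0.0, 'grip_width': 0.085} 0.0726
top driver_grip [ 0.5343 -0.0008  0.1006] 0.56
top holder_mouth [0.5307 0.0013 0.0611] 0.89
top mode_switch_top [ 0.5663 -0.2606  0.0732] 0.7
side driver_grip [ 0.5341 -0.0044  0.1033] 0.84
side holder_mouth [0.5344 0.0034 0.0616] 0.77
side mode_switch_top [ 0.5645 -0.2535  0.0761] 0.66
```

View pics/top0.png

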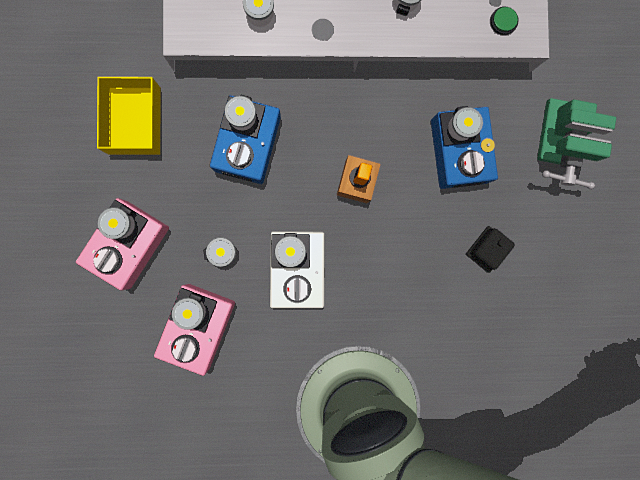

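View pics/side0.png

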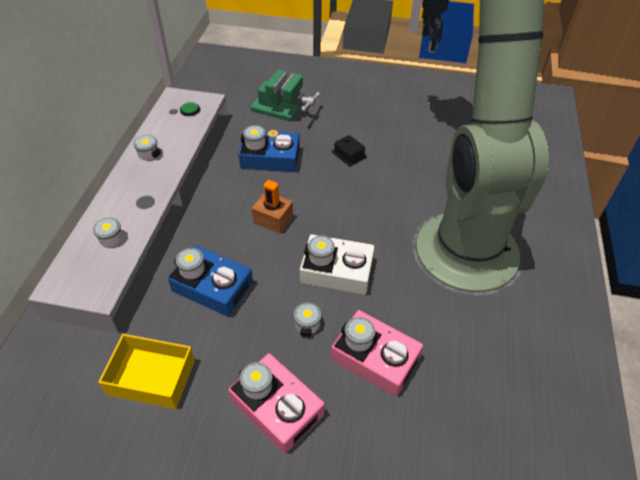

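The top picture shows the brass disc at (488,145) on the right-hand blue charger, with its switch at (472,162). The driver and its block are at (360,178). Next I'll rectify crops to get the yaws.

```bash
cat > h.py <<'E'
from workcell import bot
import cv2,numpy as np
from scipy.spatial.transform import Rotation as Ro
def cam(f,s=None):
    if "R" in f and f["R"] is not None: return np.array(f["intrinsics"]),np.array(f["R"]),np.array(f["t"])
    T=np.eye(4);T[:3,:3]=Ro.from_euler("xyz",s["tool_rot"]).as_matrix();T[:3,3]=s["position"]
    W=np.linalg.inv(T@np.array(f["tool_from_camera"]));return np.array(f["intrinsics"]),W[:3,:3],W[:3,3]
def rect(f,c,z,half=.075,n=400,s=None):
    # metric picture of plane z about c: right = -y, up = +x
    K,R,t=cam(f,s);k=2*half/n
    H=K@np.c_[R[:,0],R[:,1],R[:,2]*z+t]
    A=np.array([[0,-k,c[0]+half],[-k,0,c[1]+half],[0,0,1]])
    return cv2.warpPerspective(f["img"],H@A,(n,n),flags=cv2.INTER_LINEAR|cv2.WARP_INVERSE_MAP)
E
python3 - <<'E'
from h import *
f=bot.grab_frame("top")
a=rect(f,(.532,0),.06);b=rect(f,(.565,-.257),.076)
cv2.imwrite("pics/r1.png",np.hstack([a,b])[:,:,::-1])
K,R,t=cam(f);print((-R.T@t).round(3))
E
```

```text
[0.357 0.144 1.044]
```

View pics/r1.png

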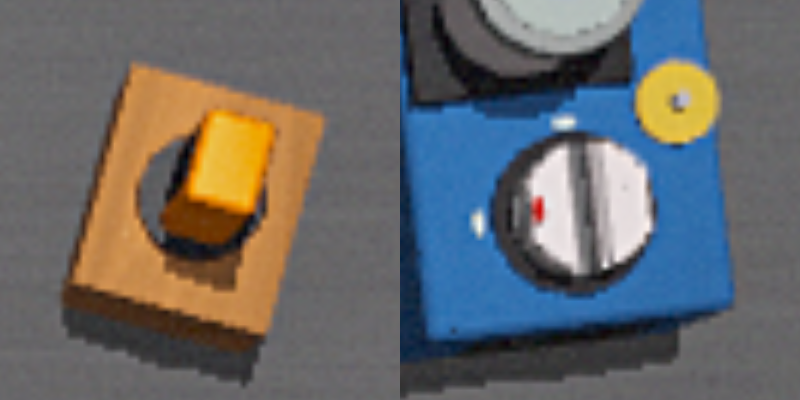

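```bash
cat >> h.py <<'E'
def plan(p,yaw,n,g=1):
    "rows (tool axes, mm/rad) from the present pose to p,yaw tool-down"
    s=bot.observe();y0=s["tool_rot"][2];d=(np.array(p)-s["position"])*1000/n
    dy=(yaw-y0)/n  # yaw unwrapped by the caller
    rows=[]
    for i in range(n):
        y=y0+dy*i;c,q=np.cos(y),np.sin(y)
        rows.append([round(c*d[0]+q*d[1],1),round(q*d[0]-c*d[1],1),round(-d[2],1),0,0,round(-dy,3),g])
    for i in range(0,n,5): print(str([rows[i:i+5]]).replace(" ",""))
def st():
    s=bot.observe();print(round(s["clock"],2),*[np.round(s[k],4).tolist() for k in("position","tool_rot","qpos","force","grip_width","finger_force")])
E
python3 - <<'E'
from h import *
f=bot.grab_frame("wrist");print(np.round(f["tool_from_camera"],3),f["intrinsics"][0][0])
plan((.46,-.25,.36),1.8,15)
E
```

```text
[[-0.    -0.947 -0.322  0.084]
 [ 1.    -0.     0.001  0.   ]
 [-0.001 -0.322  0.947 -0.07 ]
 [ 0.     0.     0.     1.   ]] 351.381667774141
[[[np.float64(24.4),np.float64(-16.7),np.float64(-3.7),0,0,np.float64(-0.1),1],[np.float64(25.9),np.float64(-14.2),np.float64(-3.7),0,0,np.float64(-0.1),1],[np.float64(27.2),np.float64(-11.5),np.float64(-3.7),0,0,np.float64(-0.1),1],[np.float64(28.2),np.float64(-8.7),np.float64(-3.7),0,0,np.float64(-0.1),1],[np.float64(29.0),np.float64(-5.9),np.float64(-3.7),0,0,np.float64(-0.1),1]]]
[[[np.float64(29.4),np.float64(-3.0),np.float64(-3.7),0,0,np.float64(-0.1),1],[np.float64(29.5),np.float64(-0.0),np.float64(-3.7),0,0,np.float64(-0.1),1],[np.float64(29.4),np.float64(2.9),np.float64(-3.7),0,0,np.float64(-0.1),1],[np.float64(29.0),np.float64(5.9),np.float64(-3.7),0,0,np.float64(-0.1),1],[np.float64(28.2),np.float64(8.7),np.float64(-3.7),0,0,np.float64(-0.1),1]]]
[[[np.float64(27.2),np.float64(11.5),np.float64(-3.7),0,0,np.float64(-0.1),1],[np.float64(25.9),np.float64(14.2),np.float64(-3.7),0,0,np.float64(-0.1),1],[np.float64(24.4),np.float64(16.7),np.float64(-3.7),0,0,np.float64(-0.1),1],[np.float64(22.6),np.float64(19.0),np.float64(-3.7),0,0,np.float64(-0.1),1],[np.float64(20.6),np.float64(21.2),np.float64(-3.7),0,0,np.float64(-0.1),1]]]
```

```bash
sed -i 's/\[round(c\*d\[0\]+q\*d\[1\],1),round(q\*d\[0\]-c\*d\[1\],1),round(-d\[2\],1),0,0,round(-dy,3),g\]/[float(round(v,r)) for v,r in((c*d[0]+q*d[1],1),(q*d[0]-c*d[1],1),(-d[2],1),(0,0),(0,0),(-dy,3),(g,2))]/' h.py
python3 -m jog '[[[24,-17,-4,0,0,-0.1,1],[26,-14,-4,0,0,-0.1,1],[27,-11.5,-4,0,0,-0.1,1],[28,-9,-4,0,0,-0.1,1],[29,-6,-4,0,0,-0.1,1]]]'
python3 -m jog '[[[29,-3,-4,0,0,-0.1,1],[29,0,-4,0,0,-0.1,1],[29,3,-4,0,0,-0.1,1],[29,6,-4,0,0,-0.1,1],[28,9,-4,0,0,-0.1,1]]]'
python3 -m jog '[[[27,11.5,-4,0,0,-0.1,1],[26,14,-4,0,0,-0.1,1],[24,17,-4,0,0,-0.1,1],[23,19,-4,0,0,-0.1,1],[21,21,-4,0,0,-0.1,1]]]'
python3 -m jog '[[[0,0,0,0,0,0,1],[0,0,0,0,0,0,1]]]'
python3 - <<'E'
from h import *
st();s=bot.observe();f=bot.grab_frame("wrist")
for q in("mode_switch_top","driver_grip","holder_mouth"):
    for d in bot.spot_point(q,f)[:3]: print(q,np.round(d["xyz"],4),round(d["conf"],2))
b=rect(f,(.565,-.257),.076,n=560,s=s)
cv2.imwrite("pics/w1.png",b[:,:,::-1])
plan((.535,-.003,.30),2.87,11)
E
```

```text
clock: 1.0
position: [0.2761, -0.4803, 0.3242]
tool_rot: [3.141, 0.0, 0.804]
force: [0.2, -0.7, -0.4]
grip_width: 0.0854
finger_force: 0.0
clock: 1.5
position: [0.3674, -0.3659, 0.3442]
tool_rot: [3.141, 0.0, 1.304]
force: [0.4, -0.4, -0.6]
grip_width: 0.0856
finger_force: 0.0
clock: 2.0
position: [0.4591, -0.25, 0.3642]
tool_rot: [3.141, 0.0, 1.804]
force: [1.2, -0.9, -1.0]
grip_width: 0.0854
finger_force: 0.0
clock: 2.2
position: [0.4585, -0.2509, 0.3639]
tool_rot: [-3.142, 0.0, 1.8]
force: [-1.1, -1.3, -0.5]
grip_width: 0.0856
finger_force: 0.0
2.2 [0.4585, -0.2509, 0.3639] [-3.1415, 0.0001, 1.7996] [0.7866, 0.3293, -0.5116, 1.7739, 0.1801, 1.0849, 0.4422] [-1.0535, -1.2794, -0.4682] 0.0856 0.0
mode_switch_top [ 0.5573 -0.2559  0.0747] 0.74
[[[20.5,11.9,5.8,0.0,0.0,-0.097,1.0],[19.2,13.8,5.8,0.0,0.0,-0.097,1.0],[17.8,15.7,5.8,0.0,0.0,-0.097,1.0],[16.2,17.3,5.8,0.0,0.0,-0.097,1.0],[14.4,18.8,5.8,0.0,0.0,-0.097,1.0]]]
[[[12.5,20.1,5.8,0.0,0.0,-0.097,1.0],[10.5,21.2,5.8,0.0,0.0,-0.097,1.0],[8.4,22.1,5.8,0.0,0.0,-0.097,1.0],[6.2,22.9,5.8,0.0,0.0,-0.097,1.0],[3.9,23.4,5.8,0.0,0.0,-0.097,1.0]]]
[[[1.6,23.6,5.8,0.0,0.0,-0.097,1.0]]]
```

View pics/w1.png

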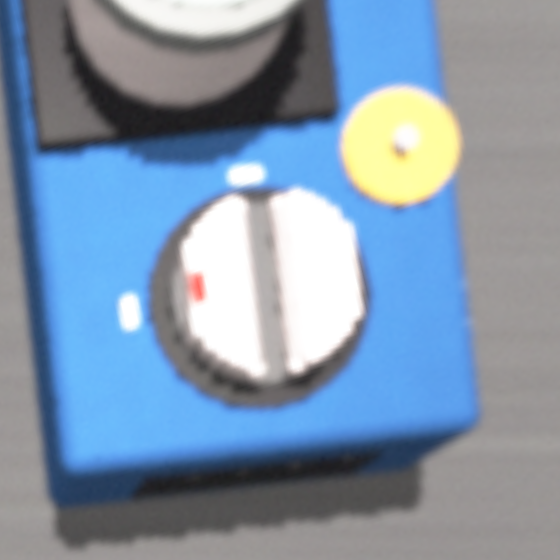

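```bash
python3 -m jog '[[[20.5,12,6,0,0,-0.097,1],[19,14,6,0,0,-0.097,1],[18,15.5,6,0,0,-0.097,1],[16,17.5,6,0,0,-0.097,1],[14.5,19,6,0,0,-0.097,1]]]' >/dev/null
python3 -m jog '[[[12.5,20,6,0,0,-0.097,1],[10.5,21,6,0,0,-0.097,1],[8.5,22,6,0,0,-0.097,1],[6,23,6,0,0,-0.097,1],[4,23.5,6,0,0,-0.097,1]]]'>/dev/null
python3 -m jog '[[[1.5,23.5,5.5,0,0,-0.1,1],[0,0,0,0,0,0,1],[0,0,0,0,0,0,1]]]' >/dev/null
python3 - <<'E'
from h import *
st();s=bot.observe();f=bot.grab_frame("wrist")
for q in("driver_grip","holder_mouth"):
    for d in bot.spot_point(q,f)[:3]: print(q,np.round(d["xyz"],4),round(d["conf"],2))
a=rect(f,(.532,0),.138,half=.05,n=400,s=s);b=rect(f,(.532,0),.06,half=.06,n=400,s=s)
cv2.imwrite("pics/w2.png",np.hstack([a,b])[:,:,::-1])
E
```

```text
3.7 [0.5358, -0.0027, 0.2981] [-3.1413, -0.0006, 2.8681] [0.4685, 0.4824, -0.7817, 1.8131, 0.3961, 1.0102, 0.8255] [-0.5233, 0.0489, -0.4819] 0.0851 0.0
driver_grip [ 0.5334 -0.0033  0.1038] 0.82
holder_mouth [ 0.5307 -0.0027  0.1084] 0.68
```

View pics/w2.png

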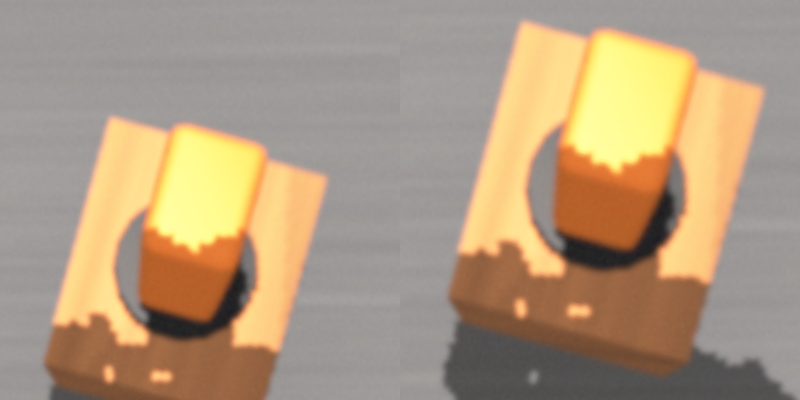

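The left crop puts the handle-top corners at (175,123) and (267,145), so the driver is at about (0.533, -0.002) with yaw about -0.26. Now I'll descend and grip.

```bash
python3 -m jog '[[[3,0,25,0,0,-0.012,1],[0,0,30,0,0,0,1],[0,0,30,0,0,0,1],[0,0,30,0,0,0,1],[0,0,26,0,0,0,1]]]' 60 >/dev/null
python3 -m jog '[[[0,0,0,0,0,0,1],[0,0,0,0,0,0,0.2],[0,0,0,0,0,0,0],[0,0,0,0,0,0,0],[0,0,0,0,0,0,0]]]' 60
python3 -m jog '[[[0,0,0,0,0,0,0],[0,0,0,0,0,0,0],[0,0,0,0,0,0,0],[0,0,0,0,0,0,0]]]' 60
python3 -c 'from h import *;st()'
```

```text
clock: 4.85
position: [0.5333, -0.0016, 0.1583]
tool_rot: [3.141, 0.001, 2.881]
force: [0.0, -0.6, 0.3]
grip_width: 0.028
finger_force: 0.0
clock: 5.25
position: [0.5333, -0.0015, 0.1583]
tool_rot: [-3.141, 0.001, 2.882]
force: [-2.9, -0.6, 9.8]
grip_width: 0.0254
finger_force: 58.3
5.25 [0.5333, -0.0015, 0.1583] [-3.1414, 0.0012, 2.8815] [0.3663, 0.6653, -0.6585, 1.9329, 0.5928, 0.7441, 0.6705] [-2.9298, -0.57, 9.7816] 0.0254 58.3369
```

```bash
python3 -m jog '[[[0,0,-15,0,0,0,0],[0,0,-30,0,0,0,0],[0,0,-35,0,0,0,0],[0,0,-35,0,0,0,0],[0,0,-30,0,0,0,0]]]' 60
python3 -c 'from h import *;plan((.563,-.2545,.29),3.25,10,0)'
```

```text
clock: 5.75
position: [0.5328, -0.0011, 0.3053]
tool_rot: [3.141, 0.001, 2.882]
force: [0.7, -1.0, -1.5]
grip_width: 0.0254
finger_force: 59.2
[[[-9.4,-23.7,1.5,0.0,0.0,-0.037,0.0],[-8.5,-24.0,1.5,0.0,0.0,-0.037,0.0],[-7.6,-24.3,1.5,0.0,0.0,-0.037,0.0],[-6.7,-24.6,1.5,0.0,0.0,-0.037,0.0],[-5.8,-24.8,1.5,0.0,0.0,-0.037,0.0]]]
[[[-4.9,-25.0,1.5,0.0,0.0,-0.037,0.0],[-4.0,-25.2,1.5,0.0,0.0,-0.037,0.0],[-3.1,-25.3,1.5,0.0,0.0,-0.037,0.0],[-2.1,-25.4,1.5,0.0,0.0,-0.037,0.0],[-1.2,-25.5,1.5,0.0,0.0,-0.037,0.0]]]
```

```bash
python3 -m jog '[[[-9.5,-23.5,1.5,0,0,-0.037,0],[-8.5,-24,1.5,0,0,-0.037,0],[-7.5,-24.5,1.5,0,0,-0.037,0],[-6.5,-24.5,1.5,0,0,-0.037,0],[-6,-25,1.5,0,0,-0.037,0]]]' 60 >/dev/null
python3 -m jog '[[[-5,-25,1.5,0,0,-0.037,0],[-4,-25,1.5,0,0,-0.037,0],[-3,-25.5,1.5,0,0,-0.037,0],[-2,-25.5,1.5,0,0,-0.037,0],[-1,-25.5,1.5,0,0,-0.037,0]]]' 60 >/dev/null
python3 -m jog '[[[0,0,20,0,0,0,0],[0,0,20,0,0,0,0],[0,0,10,0,0,0,0],[0,0,0,0,0,0,0],[0,0,0,0,0,0,0]]]' 60 >/dev/null
python3 - <<'E'
from h import *
st();s=bot.observe();f=bot.grab_frame("wrist")
for d in bot.spot_point("mode_switch_top",f)[:3]: print(np.round(d["xyz"],4),round(d["conf"],2))
K,R,t=cam(f,s)
T=Ro.from_euler("xyz",s["tool_rot"]).as_matrix()
for x in(-.011,0,.011):
    X=np.array(s["position"])+T@[x,0,.1463];c=K@(R@X+t);print("tip",(c[:2]/c[2]).round(1))
c=K@(R@np.array([.563,-.2545,.076])+t);print("switch",(c[:2]/c[2]).round(1))
u,v=(c[:2]/c[2]).astype(int);print(u,v)
im=f["img"][max(0,v-120):v+120,max(0,u-150):u+150]
cv2.imwrite("pics/w3.png",cv2.resize(im,None,fx=2.5,fy=2.5,interpolation=cv2.INTER_CUBIC)[:,:,::-1])
print(max(0,v-120),max(0,u-150))
E
```

```text
7.25 [0.5631, -0.2546, 0.2385] [-3.1414, 0.0008, -3.0312] [0.8325, 0.6919, -0.775, 1.653, 0.5491, 1.0261, 1.561] [0.1356, 0.0989, -1.564] 0.0257 59.3527
[ 0.5604 -0.2551  0.0773] 0.7
tip [319.4 269. ]
tip [319.4 253.6]
tip [319.4 237.8]
switch [319.5 245. ]
319 245
125 169
```

View pics/w3.png

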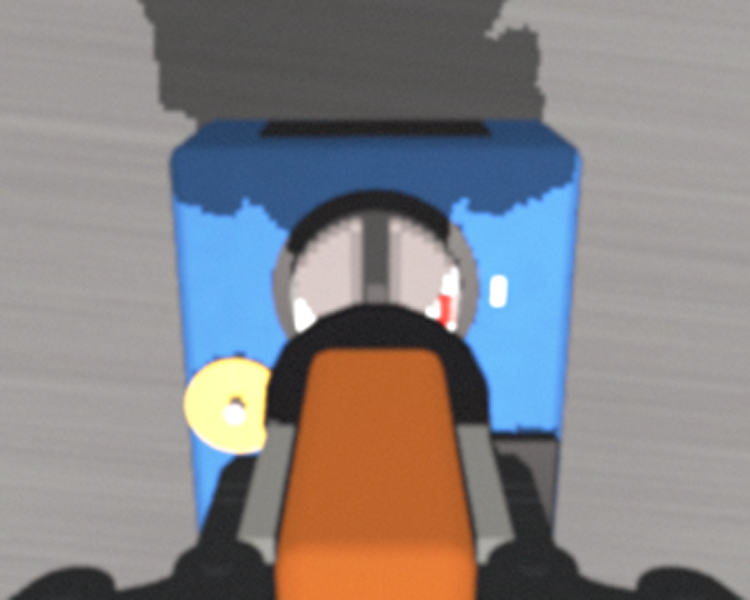

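The wrist view shows the slot at column 376, in line with the blade and vertical. The disc sits about 1.5 mm nearer along the slot, so I'll correct for that and insert.

```bash
python3 -m jog '[[[1.5,0,5,0,0,0,0],[0,0,5,0,0,0,0],[0,0,5,0,0,0,0],[0,0,4,0,0,0,0],[0,0,0,0,0,0,0]]]' 60
python3 -m jog '[[[0,0,3,0,0,0,0],[0,0,2,0,0,0,0],[0,0,1.5,0,0,0,0],[0,0,0,0,0,0,0],[0,0,0,0,0,0,0]]]' 60
```

```text
clock: 7.85
position: [0.5611, -0.2548, 0.2177]
tool_rot: [3.141, -0.001, -3.031]
force: [-0.4, -0.3, -0.7]
grip_width: 0.0253
finger_force: 59.4
clock: 8.35
position: [0.5614, -0.2549, 0.2119]
tool_rot: [-3.142, 0.0, -3.031]
force: [1.2, -0.1, -0.7]
grip_width: 0.0254
finger_force: 59.4
```

```bash
python3 -m jog '[[[0,0,0,0,0,0.08,0],[0,0,0,0,0,0.12,0],[0,0,0,0,0,0.12,0],[0,0,0,0,0,0.12,0],[0,0,0,0,0,0.12,0]]]' 60
python3 -m jog '[[[0,0,0,0,0,0.12,0],[0,0,0,0,0,0.12,0],[0,0,0,0,0,0.12,0],[0,0,0,0,0,0.12,0],[0,0,0,0,0,0.12,0]]]' 60
python3 -m jog '[[[0,0,0,0,0,0.12,0],[0,0,0,0,0,0.10,0],[0,0,0,0,0,0.06,0],[0,0,0,0,0,0,0]]]' 60
python3 -c 'from h import *;st();print(bot.observe()["moment"])'
```

```text
clock: 8.85
position: [0.5614, -0.2543, 0.2119]
tool_rot: [3.141, -0.0, 2.687]
force: [0.4, 3.7, -3.1]
grip_width: 0.0255
finger_force: 59.2
clock: 9.35
position: [0.562, -0.2532, 0.212]
tool_rot: [3.14, -0.001, 2.088]
force: [3.3, 8.2, -4.2]
grip_width: 0.0254
finger_force: 59.2
clock: 9.75
position: [0.5625, -0.2528, 0.212]
tool_rot: [3.139, -0.002, 1.811]
force: [4.3, 8.6, -4.8]
grip_width: 0.0248
finger_force: 59.3
9.75 [0.5625, -0.2528, 0.212] [3.1393, -0.0016, 1.8112] [0.6041, 0.6409, -0.4104, 1.6885, 0.3122, 0.8764, 0.3056] [4.2598, 8.6239, -4.7691] 0.0248 59.2947
[ 2.34088112 -1.47448258  0.07349522]
```

```bash
python3 -m jog '[[[1,1,0,0,0,0.04,0],[0.5,0.5,0,0,0,0.04,0],[0,0,0,0,0,0.04,0],[0,0,0,0,0,0.04,0],[0,0,0,0,0,0,0]]]' 60
python3 -c 'from h import *;print(np.round(bot.observe()["moment"],3))'
python3 -m jog '[[[0,0,0,0,0,0.03,0],[0,0,0,0,0,0,0]]]' 60
python3 -c 'from h import *;print(np.round(bot.observe()["moment"],3))'
python3 -m jog '[[[0,0,0,0,0,0.03,0],[0,0,0,0,0,0,0]]]' 60
python3 -c 'from h import *;print(np.round(bot.observe()["moment"],3))'
```

```text
clock: 10.25
position: [0.5631, -0.2521, 0.212]
tool_rot: [3.14, -0.001, 1.652]
force: [3.4, 3.7, -2.9]
grip_width: 0.0253
finger_force: 59.4
[ 1.328 -1.112  0.115]
clock: 10.45
position: [0.5631, -0.2521, 0.212]
tool_rot: [3.14, -0.001, 1.623]
force: [4.0, 3.5, -3.7]
grip_width: 0.0253
finger_force: 59.4
[ 1.35  -1.148  0.099]
clock: 10.65
position: [0.5632, -0.2521, 0.212]
tool_rot: [3.14, -0.001, 1.593]
force: [3.9, 4.6, -3.1]
grip_width: 0.0252
finger_force: 59.4
[ 1.307 -1.219  0.087]
```

Friction level only (about 0.09 N m), so it hasn't reached the stop. I'll keep turning in small steps.

```bash
for i in 1; do python3 -m jog '[[[0,0,0,0,0,0.03,0],[0,0,0,0,0,0,0]]]' 60 | grep -E "tool_rot|force"
python3 -c 'from h import *;print(np.round(bot.observe()["moment"],3))'; done
python3 -m jog '[[[0,0,0,0,0,0.03,0],[0,0,0,0,0,0,0]]]' 60 | grep -E "tool_rot|force"
python3 -c 'from h import *;print(np.round(bot.observe()["moment"],3))'
python3 -m jog '[[[0,0,0,0,0,0.03,0],[0,0,0,0,0,0,0]]]' 60 | grep -E "tool_rot|force"
python3 -c 'from h import *;print(np.round(bot.observe()["moment"],3))'
```

```text
tool_rot: [3.14, -0.001, 1.563]
force: [4.4, 4.9, -3.1]
finger_force: 59.3
[ 1.399 -1.322  0.103]
tool_rot: [3.14, -0.001, 1.533]
force: [5.1, 4.5, -3.3]
finger_force: 59.3
[ 1.327 -1.383  0.078]
tool_rot: [3.14, -0.001, 1.503]
force: [4.2, 4.5, -3.8]
finger_force: 59.3
[ 1.374 -1.549  0.122]
```

```bash
python3 -m jog '[[[0,0,0,0,0,0.03,0],[0,0,0,0,0,0.03,0],[0,0,0,0,0,0,0]]]' 60 | grep -E "tool_rot|force"
python3 - <<'E'
from h import *
s=bot.observe();print(np.round(s["moment"],3));f=bot.grab_frame("wrist")
K,R,t=cam(f,s);c=K@(R@np.array([.563,-.2525,.076])+t)
u,v=(c[:2]/c[2]).astype(int);print(u,v)
im=f["img"][max(0,v-120):v+120,max(0,u-150):u+150]
cv2.imwrite("pics/w4.png",cv2.resize(im,None,fx=2.5,fy=2.5,interpolation=cv2.INTER_CUBIC)[:,:,::-1])
E
```

```text
tool_rot: [3.14, -0.001, 1.443]
force: [5.0, 4.9, -5.0]
finger_force: 59.3
[ 1.381 -1.605  0.381]
316 261
```

View pics/w4.png

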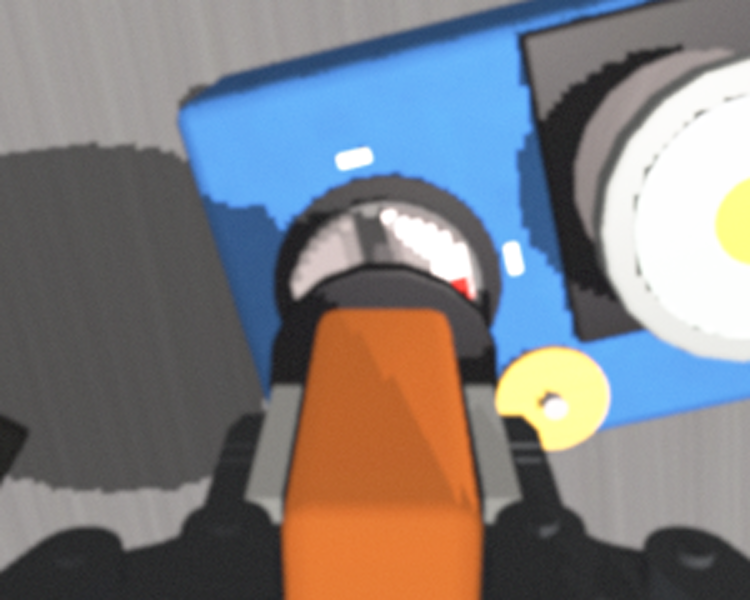

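Moment jumped to 0.38 N m and the slot lies across the charger, so it looks like the stop. One small nudge will confirm it.

```bash
python3 -m jog '[[[0,0,0,0,0,0.04,0],[0,0,0,0,0,0,0],[0,0,0,0,0,0,0]]]' 60 | grep -E "tool_rot|force"
python3 -c 'from h import *;print(np.round(bot.observe()["moment"],3));st()'
```

```text
tool_rot: [3.14, -0.001, 1.404]
force: [5.1, 4.2, -5.2]
finger_force: 59.4
[ 1.336 -1.605  0.561]
11.9 [0.5634, -0.252, 0.212] [3.14, -0.0012, 1.4044] [0.5329, 0.6282, -0.3068, 1.6914, 0.2352, 0.857, -0.0398] [5.0545, 4.2191, -5.2385] 0.0252 59.3722
```

```bash
python3 -m jog '[[[0,0,0,0,0,-0.05,0],[0,0,0,0,0,-0.05,0],[0,0,0,0,0,-0.03,0],[0,0,0,0,0,0,0]]]' 60 | grep -E "tool_rot|force"
python3 -c 'from h import *;print(np.round(bot.observe()["moment"],3))'
python3 -m jog '[[[0,0,-4,0,0,0,0],[0,0,-8,0,0,0,0],[0,0,-15,0,0,0,0],[0,0,-30,0,0,0,0],[0,0,-36,0,0,0,0]]]' 60
python3 - <<'E'
from h import *
for n in ("top","wrist"):
    s=bot.observe();f=bot.grab_frame(n)
    if n=="top": a=rect(f,(.565,-.257),.076,n=560)
    else:
        K,R,t=cam(f,s);T=Ro.from_euler("xyz",s["tool_rot"]).as_matrix()
        for x,z in((.017,.019),(-.017,.089),(.017,.089),(0,.1463)):
            for y in (-.013,.013):
                c=K@(R@(np.array(s["position"])+T@[x,y,z])+t);print(x,y,z,(c[:2]/c[2]).round(0))
        b=f["img"][80:480,120:520]
        b=f["img"]
cv2.imwrite("pics/w5.png",b[:,:,::-1])
plan((.5330,-.0015,.305),2.87,12,0)
E
```

```text
tool_rot: [3.14, -0.001, 1.535]
force: [3.8, 3.0, -2.1]
finger_force: 59.9
[ 1.001 -1.316  0.004]
clock: 12.8
position: [0.5619, -0.253, 0.3061]
tool_rot: [-3.14, -0.0, 1.532]
force: [-0.3, -0.2, -0.2]
grip_width: 0.0254
finger_force: 60.1
0.017 -0.013 0.019 [274. 354.]
0.017 0.013 0.019 [360. 354.]
-0.017 -0.013 0.089 [293. 325.]
-0.017 0.013 0.089 [343. 324.]
0.017 -0.013 0.089 [291. 264.]
0.017 0.013 0.089 [344. 264.]
0 -0.013 0.1463 [298. 254.]
0 0.013 0.1463 [337. 254.]
[[[20.9,-3.4,0.5,0.0,0.0,-0.112,0.0],[21.1,-1.0,0.5,0.0,0.0,-0.112,0.0],[21.1,1.3,0.5,0.0,0.0,-0.112,0.0],[20.8,3.7,0.5,0.0,0.0,-0.112,0.0],[20.3,6.0,0.5,0.0,0.0,-0.112,0.0]]]
[[[19.5,8.2,0.5,0.0,0.0,-0.112,0.0],[18.5,10.3,0.5,0.0,0.0,-0.112,0.0],[17.2,12.3,0.5,0.0,0.0,-0.112,0.0],[15.7,14.1,0.5,0.0,0.0,-0.112,0.0],[14.1,15.8,0.5,0.0,0.0,-0.112,0.0]]]
[[[12.2,17.3,0.5,0.0,0.0,-0.112,0.0],[10.2,18.5,0.5,0.0,0.0,-0.112,0.0]]]
```

View pics/w5.png

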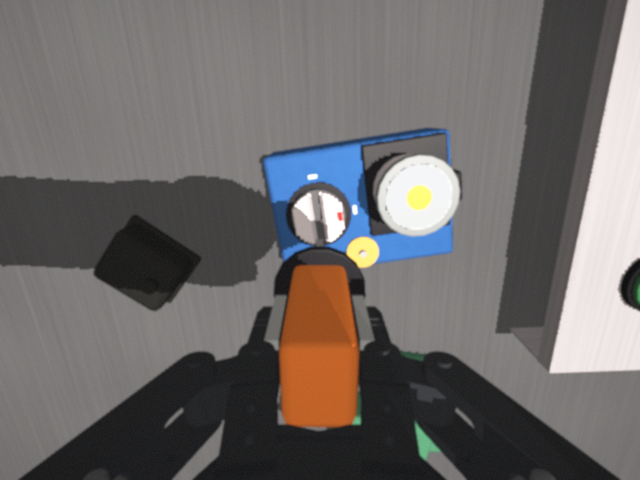

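Run:
```python
from h import *
s=bot.observe();f=bot.grab_frame("wrist")
a=rect(f,(.5625,-.2525),.076,half=.06,n=480,s=s);g=cv2.cvtColor(a,cv2.COLOR_RGB2HSV)
w=((g[...,1]<60)&(g[...,2]>150)).astype(np.uint8)
n,l,st_,c=cv2.connectedComponentsWithStats(w);print([(st_[i].tolist(),c[i].round(0)) for i in range(1,n) if st_[i,4]>300])
blue=((abs(g[...,0].astype(int)-106)<12)&(g[...,1]>120)).astype(np.uint8)
cs,_=cv2.findContours(blue,0,2);print(cv2.minAreaRect(max(cs,key=cv2.contourArea)))
cv2.imwrite("pics/w6.png",a[:,:,::-1])
```

```text
[([116, 0, 132, 17, 1522], array([181.,   6.])), ([319, 7, 131, 126, 851], array([369.,  49.])), ([377, 55, 26, 24, 484], array([389.,  67.])), ([201, 88, 36, 20, 589], array([218.,  98.])), ([145, 132, 195, 96, 11760], array([239., 179.])), ([85, 227, 20, 35, 568], array([ 95., 244.])), ([149, 237, 191, 82, 11453], array([242., 275.]))]
((219.64010620117188, 200.6642608642578), (377.2920227050781, 455.0329895019531), 83.53254699707031)
```

View pics/w6.png

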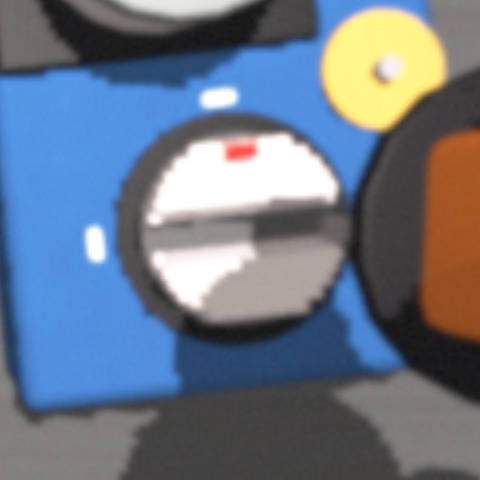

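The rectified view shows the slot from (147,238) to (350,222), parallel to the charger's cross edge within a degree or two. The red mark sits at the upper mark, so the switch is at its stop. Now I'll take the driver back.

```bash
python3 -m jog '[[[21,-3.5,0,0,0,-0.112,0],[21,-1,0,0,0,-0.112,0],[21,1.5,0,0,0,-0.112,0],[21,3.5,0,0,0,-0.112,0],[20.5,6,0,0,0,-0.112,0]]]' 60 >/dev/null
python3 -m jog '[[[19.5,8,0,0,0,-0.112,0],[18.5,10.5,0,0,0,-0.112,0],[17,12.5,0,0,0,-0.112,0],[15.5,14,0,0,0,-0.112,0],[14,16,0,0,0,-0.112,0]]]' 60 >/dev/null
python3 -m jog '[[[12,17.5,0,0,0,-0.112,0],[10,18.5,0,0,0,-0.112,0],[0,0,0,0,0,0,0],[0,0,0,0,0,0,0]]]' 60 >/dev/null
python3 - <<'E'
from h import *
st();plan((.5333,-.0015,.2205),2.8815,3,0)
f=bot.grab_frame("wrist");s=bot.observe()
g=cv2.cvtColor(f["img"],cv2.COLOR_RGB2HSV)
m=((g[...,0]<16)&(g[...,1]>190)&(g[...,2]>120)).astype(np.uint8)
for d in bot.spot_point("driver_grip",f)[:1]:
    T=Ro.from_euler("xyz",s["tool_rot"]).as_matrix();print("grip in tool",(T.T@(np.array(d["xyz"])-s["position"])).round(4))
E
```

```text
14.35 [0.5318, -0.0013, 0.3047] [-3.1411, -0.0005, 2.8749] [0.4471, 0.4583, -0.7492, 1.8168, 0.364, 1.0098, 0.8559] [-0.449, -0.5064, -1.6137] 0.0255 60.0826
[[[-0.5,0.1,28.1,0.0,0.0,-0.002,0.0],[-0.5,0.1,28.1,0.0,0.0,-0.002,0.0],[-0.5,0.1,28.1,0.0,0.0,-0.002,0.0]]]
grip in tool [ 0.0002 -0.0001  0.0513]
```

```bash
python3 -m jog '[[[-1.5,0,28,0,0,-0.006,0],[0,0,28,0,0,0,0],[0,0,25,0,0,0,0],[0,0,0,0,0,0,0]]]' 60 
python3 -m jog '[[[0,0,12,0,0,0,0],[0,0,12,0,0,0,0],[0,0,12,0,0,0,0],[0,0,12,0,0,0,0],[0,0,8,0,0,0,0]]]' 60
python3 -m jog '[[[0,0,4,0,0,0,0],[0,0,2,0,0,0,0],[0,0,0,0,0,0,0]]]' 60
```

```text
clock: 14.85
position: [0.5322, -0.0024, 0.2214]
tool_rot: [-3.14, -0.004, 2.88]
force: [-0.4, 0.1, -0.0]
grip_width: 0.0252
finger_force: 60.1
clock: 15.35
position: [0.5333, -0.0015, 0.1668]
tool_rot: [-3.141, -0.001, 2.882]
force: [0.3, 0.1, -1.6]
grip_width: 0.025
finger_force: 60.1
clock: 15.65
position: [0.5335, -0.0014, 0.1619]
tool_rot: [3.142, 0.0, 2.882]
force: [0.8, 0.2, -1.4]
grip_width: 0.0254
finger_force: 60.1
```

```bash
python3 -m jog '[[[0,0,2,0,0,0,0],[0,0,1.5,0,0,0,0],[0,0,0,0,0,0,0],[0,0,0,0,0,0,0]]]' 60
python3 -m jog '[[[0,0,0.7,0,0,0,0],[0,0,0,0,0,0,0]]]' 60
```

```text
clock: 16.05
position: [0.5335, -0.0014, 0.1585]
tool_rot: [3.142, 0.0, 2.882]
force: [-0.3, -0.4, -0.1]
grip_width: 0.0253
finger_force: 60.2
clock: 16.25
position: [0.5335, -0.0014, 0.1583]
tool_rot: [-3.141, 0.0, 2.882]
force: [-3.7, 0.1, 12.9]
grip_width: 0.0252
finger_force: 61.7
```

The guard is seated, with contact at the same height as when I gripped it. Releasing and withdrawing.

```bash
python3 -m jog '[[[0,0,0,0,0,0,0.3],[0,0,0,0,0,0,0.6],[0,0,0,0,0,0,1],[0,0,0,0,0,0,1],[0,0,0,0,0,0,1]]]' 
python3 -m jog '[[[0,0,0,0,0,0,1],[0,0,-20,0,0,0,1],[0,0,-40,0,0,0,1],[0,0,-45,0,0,0,1],[0,0,-35,0,0,0,1]]]'
python3 -m jog '[[[0,0,0,0,0,0,1],[0,0,0,0,0,0,1]]]' >/dev/null
python3 - <<'E'
from h import *
s=bot.observe();f=bot.grab_frame("wrist")
print([ (np.round(d["xyz"],4),d["conf"]) for d in bot.spot_point("driver_grip",f)[:1]])
a=rect(f,(.532,0),.138,half=.05,n=400,s=s);b=rect(f,(.532,0),.06,half=.06,n=400,s=s)
cv2.imwrite("pics/w7.png",np.hstack([a,b])[:,:,::-1])
E
```

```text
clock: 16.75
position: [0.5335, -0.0015, 0.1577]
tool_rot: [3.142, -0.0, 2.882]
force: [-0.4, -0.0, 0.1]
grip_width: 0.0817
finger_force: 0.0
clock: 17.25
position: [0.5335, -0.0012, 0.3]
tool_rot: [3.141, 0.001, 2.882]
force: [-0.1, 0.4, -0.0]
grip_width: 0.0857
finger_force: 0.0
[(array([ 0.5284, -0.0017,  0.1069]), 0.81)]
```

View pics/w7.png

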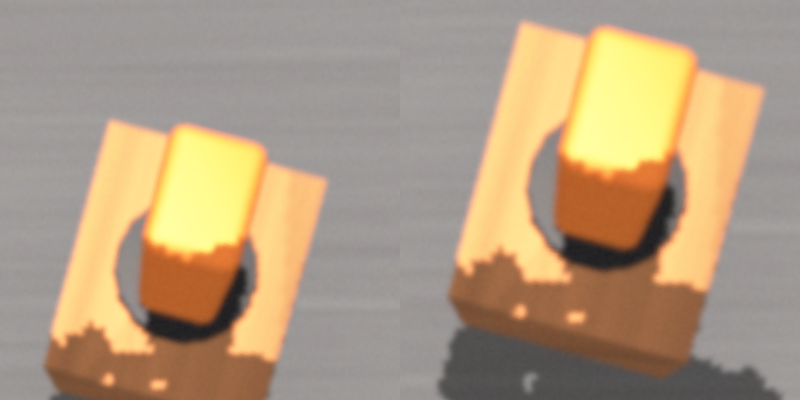

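The picture matches the one taken before the grasp: handle-top corners at (175,123) and (267,145), so the driver is upright and home. Handing in.

```bash
python3 -c 'from workcell import bot;print(bot.job_done())'
```

```text
the job is handed in; nothing more can be done
None
```

The brass-disc charger's switch is turned a quarter turn clockwise to its stop (torque rose to 0.56 N m). The driver is back home upright in its block and released, the other switch was left alone, and the job is handed in at about 17 s; no verdict came back.

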